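Dispense a glue stick and let the lid down softly

TASK

Press the red lever of the glue-stick dispenser all the way down with the fingertips so that its yellow-edged lid opens wide and the glue stick inside rolls out into the green catch tray by itself. Once the stick lies in the tray, ease the lever back up slowly, with the fingers on it all the way, so that the lid closes gently and does not slam, then leave the dispenser. Work it by the lever alone: do not touch or lift the lid or the glue stick, and leave everything else on the table where it is.

Things in the scene. Friction and masses are not known exactly. Their poses are not given: they have to be found in the camera images.
- dispenser: White metal glue-stick dispenser fixed to the table, red lever on its -x end (towards the robot), green catch tray on its +x end. Origin: on the table under the housing's middle, z up. Housing: x -95 to +90 mm, 120 wide, 115 high, with a ramp sloping to the tray inside. Tray inside: x +90 to +191, y +-55 mm; side walls 36, far wall 38 mm high. Lever to tray: x -240 to +197 mm.
- lever_pad (a point): Centre of the top face of the lever's red pad (55 mm long, 75 wide, 10 thick); moves with the lever. Up: 210 mm from the dispenser's origin towards -x, 136 mm above the table, sloping 0.22 rad down to the housing. Fully down: 56 mm lower, tilted the other way, 3 mm or so off in x. Needs 2 to 6 N down; always pushes back up. Only the table lies under it.
- lever_pivot (a point): The lever's hinge line, along the dispenser's y axis: 85 mm from its origin towards -x, 100 mm above the table. The pad lies 130 mm from it.
- lever (a joint): Lever angle in rad: 0 = up (rest), 0.44 = pressed fully down against its stop. It springs back up when let go.
- lid (a joint): Lid angle, rad: 0 shut, about 0.70 wide open; always 1.6 x the lever angle. Clear top with yellow rim, 147 mm wide; hinge 50 mm from the dispenser's origin towards -x, 95 mm up; reaches 130 mm to +x, where a clear lip hangs down and stops the stick. Open, its edge is 190 mm up. Let go, it slams at over 4 rad/s; closing under 2 rad/s is gentle.
- glue_stick: The glue stick: cylinder 29 mm across, 90 mm long, white with an orange cap, 35 g; origin at its centre, long axis = its y. At the start it lies across the ramp inside the dispenser against the lid's lip (about 58 mm from the dispenser's origin towards +x, 35 mm up). Once out it comes to rest by the far wall of the tray, about 175 mm from the origin, 20 mm up.
- spare_stick: Bystander: a second, identical glue stick standing on its orange cap beside the dispenser, 90 mm high, 29 mm across; origin under its centre.
- eraser: Bystander: white eraser with a blue sleeve, 55 x 22 x 13 mm, lying near the lever; origin under its centre.
- tape: Bystander: yellow roll of tape, 90 mm across, 19 mm high, lying flat; origin under its centre.
- marker_pack: Bystander: flat white pack of markers with coloured stripes, 140 x 100 x 22 mm; origin under its centre.
- pen_cup: Bystander: empty green pen cup, 76 mm across, 95 mm high; origin under its centre.
- stapler: Bystander: blue and black stapler, 130 x 35 x 45 mm; origin under its centre.
- sharpener_box: Bystander: small cardboard box, 60 x 80 x 50 mm; origin under its centre.

How it is judged (in metres and radians):
On the way, in this order (a step that is already met when the one before it is completed fails the run):
1. the lever is pressed down and the lid stands wide open (value of joint lid above 0.6 rad and contact force between the fingers and lever above 0.3 N), for 0.3 s.
2. with the stick in the tray, the lid is shut again (value of joint lid below 0.04 rad and x of glue_stick in the frame of dispenser between 0.1 and 0.195 m and y of glue_stick in the frame of dispenser between -0.03 and 0.03 m and z of glue_stick in the frame of dispenser below 0.04 m), for 0.1 s.
At the end, for the whole second after the job is handed in: The lid is shut (under 0.04 rad), the lever is up (under 0.03 rad), and the glue stick lies at rest in the catch tray (centre 100 to 195 mm from the dispenser's origin towards +x, within 30 mm of its middle line, below 40 mm) (all of step 2 and value of joint lever below 0.03 rad and linear speed of glue_stick below 0.03 m/s); the robot touches nothing.
It fails at once if the lid slams: it closes faster than 2.5 rad/s (velocity of joint lid below -2.5 rad/s).
It fails at once if the robot touches the lid (contact force between any of the fingers, the arm and lid above 0.5 N).
It fails at once if the robot touches the glue stick (contact force between any of the fingers, the arm and glue_stick above 0.3 N).
It fails at once if the glue stick is lifted (height (world z) of glue_stick above 0.1 m).
It fails at once if something else on the table is moved more than 15 mm (distance of any of spare_stick, eraser, tape, marker_pack, pen_cup, stapler, sharpener_box from where it was at the start of the episode above 0.015 m).
It also fails if it takes over 34 s, if anything falls off the work surface, if the arm or the gripper's body presses on something with over 40 N, if the wrist force passes 120 N, or if a joint passes its speed limit or range.

ROBOT

A 6-joint arm with a two-finger parallel gripper is mounted at the origin on the work surface. World frame = base frame: x ahead of the robot, y to its left, z up, the work surface at z = 0. Lengths are in mm, angles in rad, forces in N, time in s.
With the tool pointing down it reaches from about 350 to 875 mm from the base axis. Payload 15.5 kg.
Tool frame: the origin (TCP) lies on the centre line of the jaws, within the pads' length; the fingertips stand 17 mm ahead of it and the grasp point (between the pads) lies 2 mm behind it; z points along the fingers, y is the direction in which the jaws open and shut (so a half turn about z gives the same grasp; the last joint's range is limited). The gripper opens to 85 mm and grips with 20 to 120 N. Pads are 22 mm wide; open, the fingers measure 114 mm over their backs; the gripper's body (76 mm by 85 mm) begins 54 mm behind the grasp point. The pads swing forward as they close: fully open they stand 13 mm farther back than shut.
Start: joints at [1.05, 0.494, 1.345, -0, 1.302, -0.096], TCP at [257.582, 569.454, 248.277] pointing down, gripper open.
Joint ranges: [-2.91, 2.91], [-0.82, 2.16], [0.22, 2.67], [-1.22, 4.37], [0.12, 2.79], [-3.08, 3.08]. Speed limits (rad/s): [1.89, 1.89, 2.57, 3.01, 3.01, 3.01].

INTERFACE

Orientations are given as [roll, pitch, yaw] about the fixed x, y, z axes, in that order (R = Rz(yaw) Ry(pitch) Rx(roll)).
In Python, from plant import ctrl gives the robot as it stands. The module is installed in compiled form; this text tells all that it offers.
- The arm moves only by the shell command python3 -m jog 'ROWS'. ROWS is JSON, a list of rows, each an object of numbers: "hand": the finger opening in mm, from 0 to 85.4; "dx", "dy", "dz": the shift along the tool's x, y, z in units of 50 mm (1.0 is 50 mm); "roll": the turn about the tool's z in rad. A call has 1 to 10 rows; each row is the pose to reach, as a shift and turn from the pose commanded when the call began, along the tool's axes at that moment; what a row does not reach only later rows make up. A row lasts 1/8 s, in which the tool goes at most 62.5 mm and 10.7 degrees, less where a joint would pass 70% of its speed; a pose out of reach is approached as far as the arm can. A call with a gripper value outside its range is refused whole. The fingers move at their own pace and stop on an object; the grip force is fixed at half the most. Time passes only in rows, so rows that repeat a pose let the fingers close. It gives the time, the measured TCP pose, the force and the opening at its end, in the units of the state.
- ctrl.read_state(): the state, without advancing time (a new reading comes with each control period).
- ctrl.grab_frame(name): name is "scene" or "side" or "wrist"; returns the picture (480x640x3 uint8, red, green, blue); there is no depth.
- ctrl.camera_params(name): a dict with "mtx" (3x3 intrinsics, pixels), "xyz" and "orientation" of the camera in the world. Camera axes: x right, y up, looking along -z (the intrinsics and any distortion apply to the point x, -y, -z); pixel columns grow to the right and rows downward; lengths in mm; the calibration is good to about 2 mm. A picture is of the moment at which its call begins: read the wrist's pose just before it. camera_params takes no time and is no camera call; for the wrist camera it gives the pose at the moment of the call.
- ctrl.hand_in(): hands the job in, once; it reports no verdict.
The state is a dict: "t": time; "joint_pos": joint angles; "dq": joint speeds; "joint_efforts": joint torques, N m; "tcp_pos": TCP position; "ee_rot": TCP orientation; "ft_force": force on the tool from outside, world axes, zero at the start; "ft_torque": the same for the moment, N m; "gripper_width": finger opening in mm.
Only numpy, scipy, OpenCV 4.12 (cv2) and the standard library are available. Lean on these libraries where they do the work, as an engineer would, in place of code of your own. Each camera call takes 0.05 s, during which the arm holds its last target.

## Working session

There is one attempt and no reset: what is moved stays moved. The work goes in short steps, Python scripts to look and compute and a shell command to move; the robot and the scene stay as the last step left them, time stands still between calls to the robot, and variables do not carry over. Pictures are saved under pics/ and viewed, and the job is handed in when it is done.

```bash
mkdir -p pics
cat > h.py <<'E'
import numpy as np,cv2
from plant import ctrl
from scipy.spatial.transform import Rotation as R
def snap(n,f):
    p=ctrl.camera_params(n); im=ctrl.grab_frame(n); cv2.imwrite('pics/'+f,cv2.cvtColor(im,cv2.COLOR_RGB2BGR)); return p,im
E
python3 - <<'E'
from h import *
for n in ('scene','side'):
    p,_=snap(n,n+'0.png'); print(n,p)
s=ctrl.read_state();print(s)
E
```

```text
scene {'mtx': array([[483.04889636,   0.        , 315.4356461 ],
       [  0.        , 483.04889636, 240.77101774],
       [  0.        ,   0.        ,   1.        ]]), 'xyz': array([1159.23325458,   13.99231721, 1086.5600165 ]), 'orientation': array([ 0.55532774, -0.01377743,  1.67837872])}
side {'mtx': array([[537.36743941,   0.        , 320.11645525],
       [  0.        , 537.36743941, 237.29604637],
       [  0.        ,   0.        ,   1.        ]]), 'xyz': array([ 186.33768229, -775.54346202, 1060.87295269]), 'orientation': array([ 0.70454227,  0.01620483, -0.48260575])}
{'t': 0.1, 'joint_pos': array([ 1.05054472e+00,  4.94128783e-01,  1.34604081e+00,  4.24047296e-05,
        1.30250137e+00, -9.55314404e-02]), 'dq': array([ 0.0003644 , -0.001263  , -0.00070607, -0.00225392,  0.00110579,
        0.00155096]), 'joint_efforts': array([ 2.15763524e-03, -8.83576369e+01, -3.84567225e+01,  9.66368907e-05,
        4.87694182e-03, -4.01917271e-05]), 'tcp_pos': array([257.3994547 , 569.21722924, 247.76466832]), 'ee_rot': array([-3.14052316e+00, -1.43545032e-04,  2.71686115e+00]), 'ft_force': array([-0.26919614,  0.89741148, -0.06240905]), 'ft_torque': array([-0.02105017, -0.0113834 , -0.04658033]), 'gripper_width': 85.44327781820179}
```

View pics/scene0.png

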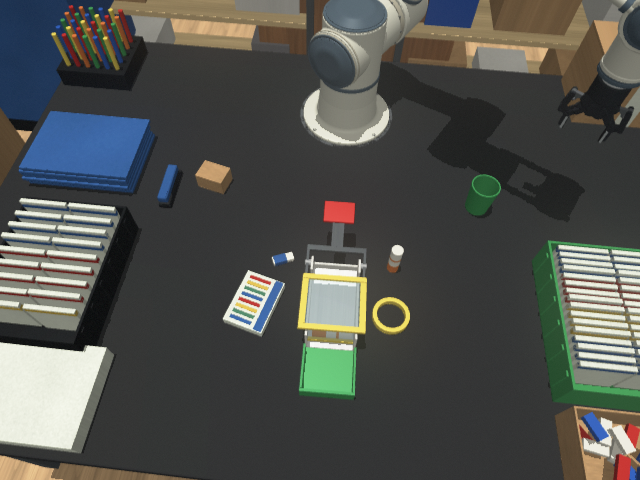

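View pics/side0.png

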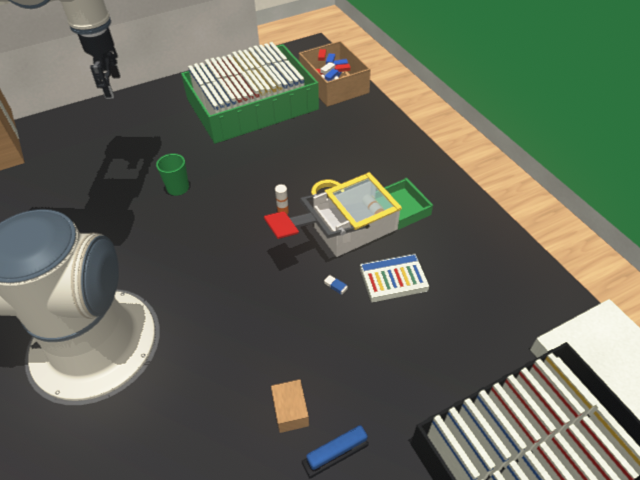

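The scene picture shows the red pad at about (340,212), the tray at about (328,371) and the pen cup at (482,195). The side picture shows the pad at about (281,223). I'll enlarge both for exact corners.

Run:
```python
import cv2
a=cv2.imread('pics/scene0.png')[190:290,280:413];cv2.imwrite('pics/c1.png',cv2.resize(a,(798,600),interpolation=cv2.INTER_CUBIC))
a=cv2.imread('pics/scene0.png')[320:410,280:400];cv2.imwrite('pics/c1b.png',cv2.resize(a,(720,540),interpolation=cv2.INTER_CUBIC))
a=cv2.imread('pics/side0.png')[165:265,255:388];cv2.imwrite('pics/c2.png',cv2.resize(a,(798,600),interpolation=cv2.INTER_CUBIC))
```

```text
(no output)
```

View pics/c1.png

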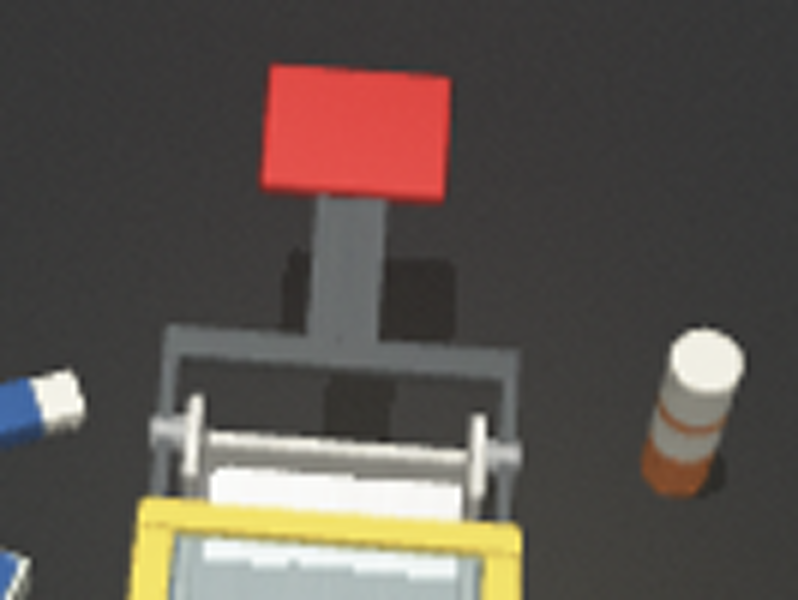

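View pics/c1b.png

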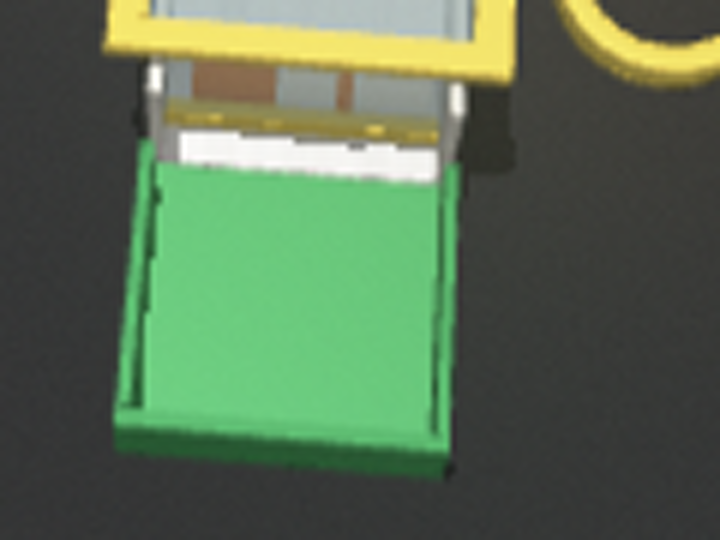

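View pics/c2.png

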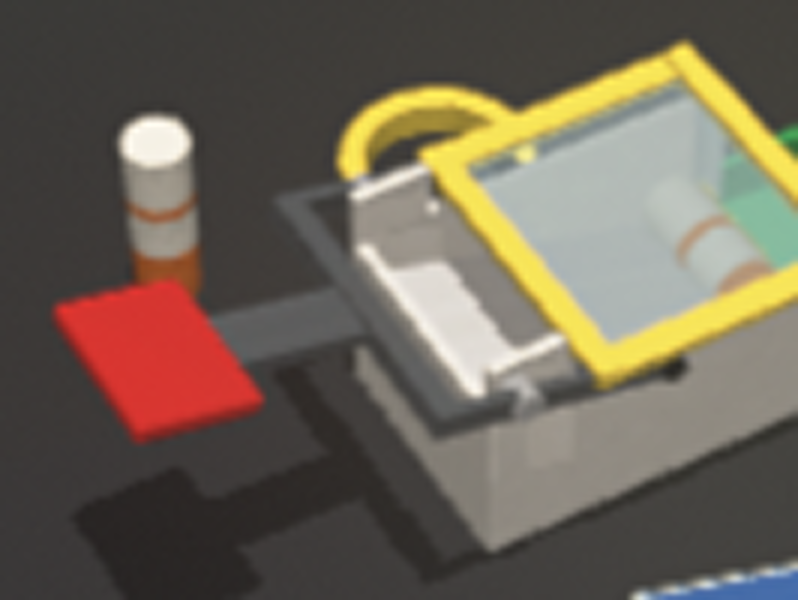

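```bash
cat >> h.py <<'E'
def proj(p,X):
    Rm=R.from_euler('xyz',p['orientation']).as_matrix(); c=(np.atleast_2d(X)-p['xyz'])@Rm
    c=c*[1,-1,-1]; q=c@p['mtx'].T; return q[:,:2]/q[:,2:]
E
python3 - <<'E'
from h import *
from scipy.optimize import least_squares
c,s=np.cos(.22)*27.5,np.sin(.22)*27.5
m=np.array([[-210-c,-37.5,136+s],[-210-c,37.5,136+s],[-210+c,37.5,136-s],[-210+c,-37.5,136-s]])
t=np.array([[197,-60,38],[197,60,38]])
sc=np.array([[271,67],[450,79],[444,193],[263,186]])/6+[280,190]
st=np.array([[115,412],[447,440]])/6+[280,320]
si=np.array([[137,430],[55,310],[175,282],[262,398]])/6+[255,165]
P,Q=ctrl.camera_params('scene'),ctrl.camera_params('side')
def W(v,X): return X@R.from_euler('z',v[2]).as_matrix().T+[v[0],v[1],0]
def f(v): return np.r_[(proj(P,W(v,m))-sc).ravel(),(proj(P,W(v,t))-st).ravel(),(proj(Q,W(v,m))-si).ravel()]
r=least_squares(f,[650,0,0]);print(r.x);print(r.fun.reshape(-1,2).round(1))
v=r.x;print('pad',W(v,np.array([[-210,0,136.]])),'pivot',W(v,np.array([[-85,0,100.]])))
st=ctrl.read_state();Rt=R.from_euler('xyz',st['ee_rot']).as_matrix();print(Rt.round(3))
np.save('v.npy',v)
E
```

```text
[6.89315229e+02 1.70389973e+01 3.22712329e-02]
[[-1.1 -2.2]
 [-0.2 -2. ]
 [-0.3 -0. ]
 [-1.4 -1. ]
 [-0.3  0.9]
 [ 0.3  0.7]
 [ 0.1 -0.6]
 [-0.6 -1.7]
 [ 0.2 -2. ]
 [ 0.5 -0.8]]
pad [[479.42456993  10.26321467 136.        ]] pivot [[604.35948604  14.29641864 100.        ]]
[[-0.911  0.412 -0.001]
 [ 0.412  0.911 -0.001]
 [ 0.    -0.001 -1.   ]]
```

Measured pad centre is (479, 10), consistent with reach and sizes, with residuals of at most 2 px (about 4 mm). I'll move above it with the jaws shut, aligned to the dispenser.

```bash
python3 -m jog '[{"hand":0,"dx":-1.7,"dy":-1.7,"dz":0,"roll":-0.1},{"hand":0,"dx":-8.65,"dy":-8.36,"dz":0.4,"roll":-0.457},{"hand":0,"dx":-8.65,"dy":-8.36,"dz":0.4,"roll":-0.457},{"hand":0,"dx":-8.65,"dy":-8.36,"dz":0.4,"roll":-0.457},{"hand":0,"dx":-8.65,"dy":-8.36,"dz":0.4,"roll":-0.457},{"hand":0,"dx":-8.65,"dy":-8.36,"dz":0.4,"roll":-0.457},{"hand":0,"dx":-8.65,"dy":-8.36,"dz":0.6,"roll":-0.457},{"hand":0,"dx":-8.65,"dy":-8.36,"dz":0.8,"roll":-0.457},{"hand":0,"dx":-8.65,"dy":-8.36,"dz":0.8,"roll":-0.457},{"hand":0,"dx":-8.65,"dy":-8.36,"dz":0.8,"roll":-0.457}]'
```

```text
t: 1.35
tcp_pos: [479.8, 8.0, 207.9]
ee_rot: [-3.142, -0.0, -3.11]
ft_force: [0.3, 0.9, 0.3]
gripper_width: -0.1
```

Run:
```python
from h import *
for n,(x,y) in (('scene',(260,140)),('side',(200,120))):
    p,im=snap(n,n+'1.png'); cv2.imwrite('pics/'+n+'1c.png',cv2.resize(cv2.cvtColor(im,cv2.COLOR_RGB2BGR)[y:y+150,x:x+200],(800,600),interpolation=cv2.INTER_CUBIC))
```

```text
(no output)
```

View pics/scene1c.png

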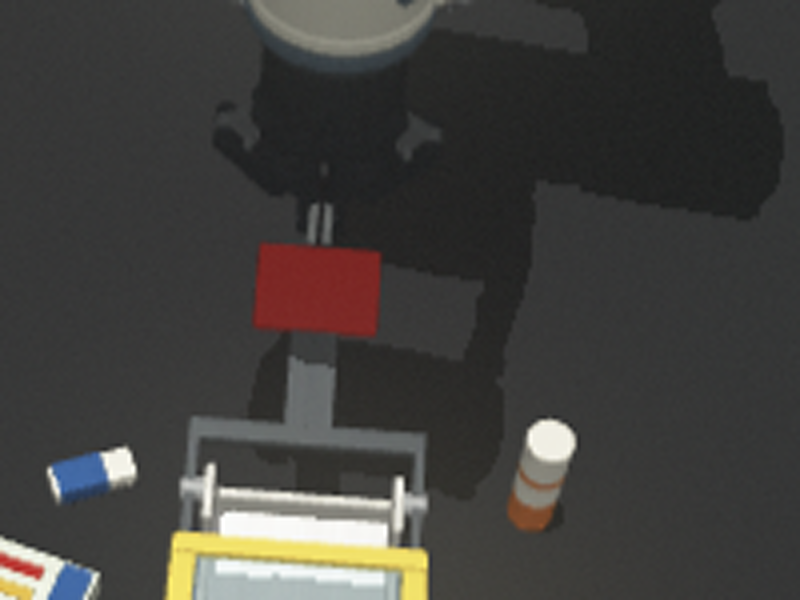

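View pics/side1c.png

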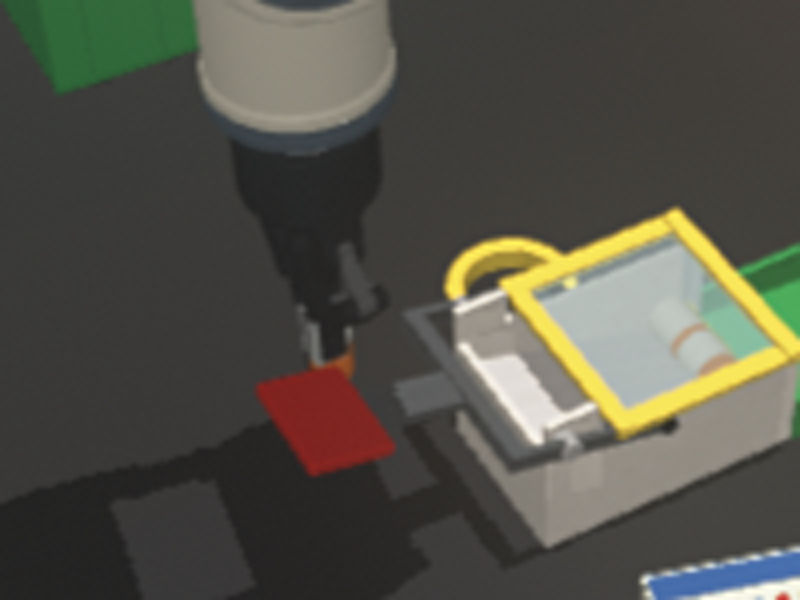

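The fingertips sit centred over the pad in both views: scene crop (320,240) above pad centre (318,290). Next is the press, in stages.

```bash
python3 -m jog '[{"hand":0,"dz":0.3},{"hand":0,"dz":0.6},{"hand":0,"dz":0.9},{"hand":0,"dz":1.0},{"hand":0,"dz":1.1},{"hand":0,"dz":1.2},{"hand":0,"dz":1.2}]'; python3 -c "
from plant import ctrl;print(ctrl.read_state()['ft_force'])"
```

```text
[-0.54683278  0.04952767  0.14908655]$[0]: bad value
```

```bash
python3 -m jog '[{"hand":0,"dx":0,"dy":0,"dz":0.3,"roll":0},{"hand":0,"dx":0,"dy":0,"dz":0.6,"roll":0},{"hand":0,"dx":0,"dy":0,"dz":0.9,"roll":0},{"hand":0,"dx":0,"dy":0,"dz":1.0,"roll":0},{"hand":0,"dx":0,"dy":0,"dz":1.1,"roll":0},{"hand":0,"dx":0,"dy":0,"dz":1.2,"roll":0},{"hand":0,"dx":0,"dy":0,"dz":1.2,"roll":0}]'
```

```text
t: 2.33
tcp_pos: [479.4, 10.4, 148.2]
ee_rot: [3.142, 0.0, -3.109]
ft_force: [-0.4, 0.2, 2.2]
gripper_width: -0.1
```

Contact made (2.2 N at tip height of about 131). Continue down smoothly.

```bash
python3 -m jog '[{"hand":0,"dx":0,"dy":0,"dz":0.1,"roll":0},{"hand":0,"dx":0,"dy":0,"dz":0.2,"roll":0},{"hand":0,"dx":0,"dy":0,"dz":0.3,"roll":0},{"hand":0,"dx":0,"dy":0,"dz":0.42,"roll":0},{"hand":0,"dx":0,"dy":0,"dz":0.54,"roll":0},{"hand":0,"dx":0,"dy":0,"dz":0.66,"roll":0},{"hand":0,"dx":0,"dy":0,"dz":0.78,"roll":0},{"hand":0,"dx":0,"dy":0,"dz":0.88,"roll":0},{"hand":0,"dx":0,"dy":0,"dz":0.94,"roll":0},{"hand":0,"dx":0,"dy":0,"dz":0.94,"roll":0}]'
```

```text
t: 3.58
tcp_pos: [479.9, 10.3, 101.3]
ee_rot: [-3.142, 0.001, -3.109]
ft_force: [2.0, 1.0, 5.0]
gripper_width: -0.2
```

Run:
```python
from h import *
for n,(x,y) in (('scene',(230,170)),('side',(200,120))):
    w,h=(200,240) if 0 else (300,225)
    p,im=snap(n,n+'2.png'); cv2.imwrite('pics/'+n+'2c.png',cv2.resize(cv2.cvtColor(im,cv2.COLOR_RGB2BGR)[y:y+h,x:x+w],(800,600),interpolation=cv2.INTER_CUBIC))
s=ctrl.read_state();print(s['t'],s['tcp_pos'],s['ft_force'])
```

```text
3.675 [479.86114343  10.33687409 101.47732404] [1.75016773 0.24743334 4.32805482]
```

View pics/scene2c.png

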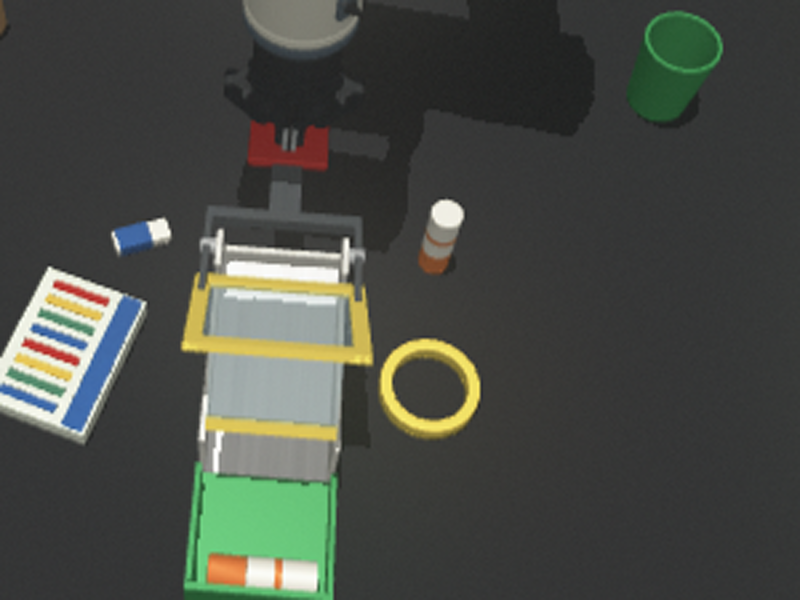

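View pics/side2c.png

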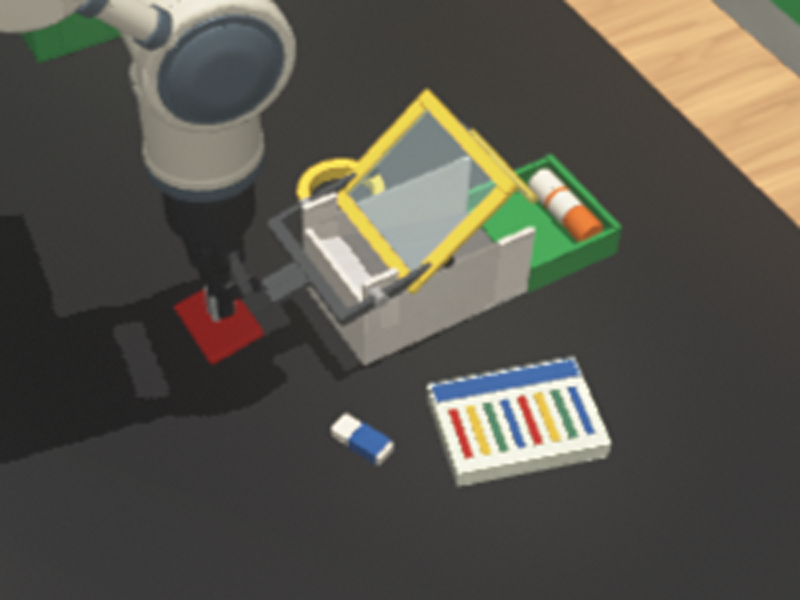

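The stick lies by the far wall of the tray: scene crop (262,573), side crop (567,205). The lid stands open. I'll press on to the stop and hold, so that "wide open" is certain.

```bash
python3 -m jog '[{"hand":0,"dx":0,"dy":0,"dz":0.04,"roll":0},{"hand":0,"dx":0,"dy":0,"dz":0.08,"roll":0},{"hand":0,"dx":0,"dy":0,"dz":0.08,"roll":0}]'
```

```text
t: 4.05
tcp_pos: [480.0, 10.3, 97.6]
ee_rot: [-3.141, 0.002, -3.109]
ft_force: [1.8, 0.5, 12.9]
gripper_width: -0.0
```

At the stop (12.9 N). Hold, then ease up.

```bash
python3 -m jog '[{"hand":0,"dx":0,"dy":0,"dz":0,"roll":0},{"hand":0,"dx":0,"dy":0,"dz":0,"roll":0},{"hand":0,"dx":0,"dy":0,"dz":0,"roll":0},{"hand":0,"dx":0,"dy":0,"dz":0,"roll":0},{"hand":0,"dx":0,"dy":0,"dz":-0.04,"roll":0},{"hand":0,"dx":0,"dy":0,"dz":-0.1,"roll":0},{"hand":0,"dx":0,"dy":0,"dz":-0.16,"roll":0},{"hand":0,"dx":0,"dy":0,"dz":-0.22,"roll":0},{"hand":0,"dx":0,"dy":0,"dz":-0.28,"roll":0},{"hand":0,"dx":0,"dy":0,"dz":-0.34,"roll":0}]'
python3 -m jog '[{"hand":0,"dx":0,"dy":0,"dz":-0.06,"roll":0},{"hand":0,"dx":0,"dy":0,"dz":-0.12,"roll":0},{"hand":0,"dx":0,"dy":0,"dz":-0.18,"roll":0},{"hand":0,"dx":0,"dy":0,"dz":-0.24,"roll":0},{"hand":0,"dx":0,"dy":0,"dz":-0.3,"roll":0},{"hand":0,"dx":0,"dy":0,"dz":-0.36,"roll":0},{"hand":0,"dx":0,"dy":0,"dz":-0.42,"roll":0},{"hand":0,"dx":0,"dy":0,"dz":-0.48,"roll":0},{"hand":0,"dx":0,"dy":0,"dz":-0.54,"roll":0}]'
```

```text
t: 5.3
tcp_pos: [478.8, 10.4, 114.3]
ee_rot: [3.142, -0.001, -3.109]
ft_force: [-3.1, -0.5, 4.5]
gripper_width: 0.3
t: 6.42
tcp_pos: [479.6, 10.3, 141.5]
ee_rot: [-3.141, 0.0, -3.109]
ft_force: [2.7, -0.2, 2.5]
gripper_width: 0.2
```

```bash
python3 -m jog '[{"hand":0,"dx":0,"dy":0,"dz":-0.04,"roll":0},{"hand":0,"dx":0,"dy":0,"dz":-0.08,"roll":0},{"hand":0,"dx":0,"dy":0,"dz":-0.12,"roll":0},{"hand":0,"dx":0,"dy":0,"dz":-0.16,"roll":0},{"hand":0,"dx":0,"dy":0,"dz":-0.2,"roll":0},{"hand":0,"dx":0,"dy":0,"dz":-0.24,"roll":0},{"hand":0,"dx":0,"dy":0,"dz":-0.28,"roll":0},{"hand":0,"dx":0,"dy":0,"dz":-0.32,"roll":0},{"hand":0,"dx":0,"dy":0,"dz":-0.36,"roll":0},{"hand":0,"dx":0,"dy":0,"dz":-0.4,"roll":0}]'
```

```text
t: 7.68
tcp_pos: [479.2, 10.4, 161.3]
ee_rot: [3.142, -0.0, -3.109]
ft_force: [-1.2, -0.2, -0.3]
gripper_width: -0.1
```

Force is zero, so the lever is up. I'll retreat straight up and check.

```bash
python3 -m jog '[{"hand":0,"dx":0,"dy":0,"dz":-0.2,"roll":0},{"hand":0,"dx":0,"dy":0,"dz":-0.8,"roll":0},{"hand":0,"dx":0,"dy":0,"dz":-1.6,"roll":0},{"hand":0,"dx":0,"dy":0,"dz":-2,"roll":0},{"hand":0,"dx":0,"dy":0,"dz":-2,"roll":0},{"hand":0,"dx":0,"dy":0,"dz":-2,"roll":0}]'
python3 - <<'E'
from h import *
for n,(x,y) in (('scene',(230,170)),('side',(200,120))):
    w,h=(300,225)
    p,im=snap(n,n+'3.png'); cv2.imwrite('pics/'+n+'3c.png',cv2.resize(cv2.cvtColor(im,cv2.COLOR_RGB2BGR)[y:y+h,x:x+w],(800,600),interpolation=cv2.INTER_CUBIC))
E
```

```text
t: 8.43
tcp_pos: [479.0, 10.4, 260.8]
ee_rot: [3.142, -0.001, -3.109]
ft_force: [-0.3, 0.4, 0.5]
gripper_width: 0.1
```

View pics/scene3c.png

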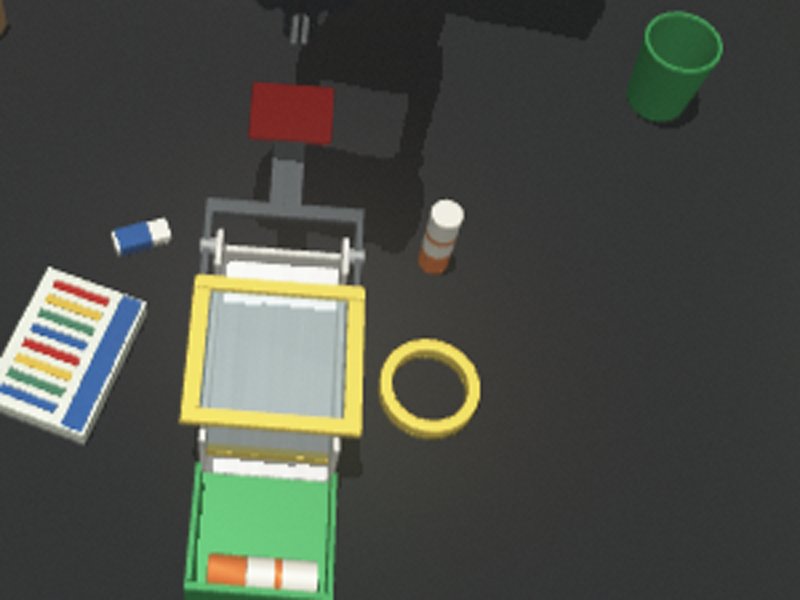

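View pics/side3c.png

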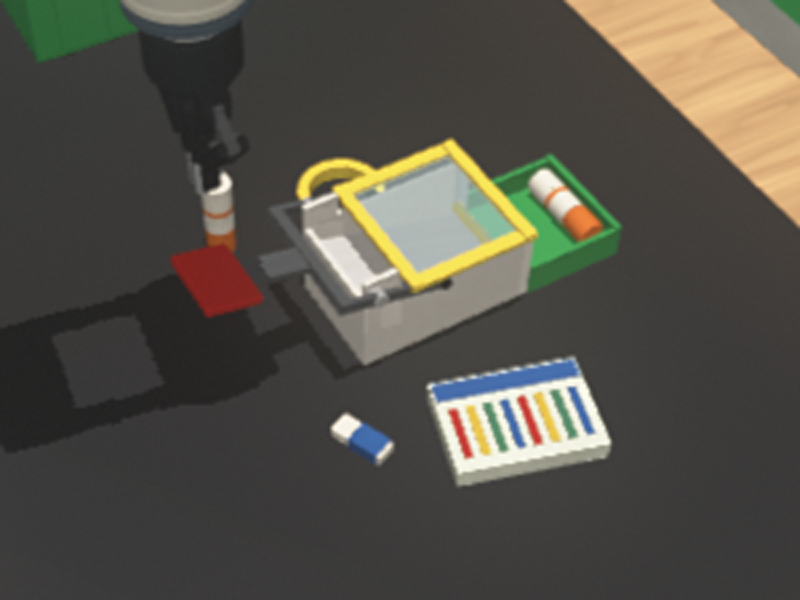

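The lid is shut, the lever is up, the stick is in the tray at scene crop (262,573), and the bystanders have not moved. One quick numeric comparison with the first picture, then hand in.

Run:
```python
from h import *
for n in ('scene','side'):
    o=[]
    for k in '03':
        hsv=cv2.cvtColor(cv2.imread(f'pics/{n}{k}.png'),cv2.COLOR_BGR2HSV)
        y=cv2.inRange(hsv,(22,120,120),(33,255,255)); r=cv2.inRange(hsv,(0,170,60),(4,255,255))|cv2.inRange(hsv,(176,170,60),(179,255,255))
        for m in (y,r):
            m[:150]=0; m[400:]=0; m[:,:250]=0;m[:,450:]=0
            c,l,s,ce=cv2.connectedComponentsWithStats(m); i=1+s[1:,4].argmax(); o.append((s[i].tolist()))
    print(n,o)
print(ctrl.hand_in())
```

```text
scene [[297, 273, 70, 61, 1272], [324, 201, 31, 23, 620], [297, 273, 70, 61, 1272], [324, 201, 31, 23, 611]]
side [[311, 172, 91, 58, 1166], [264, 212, 35, 27, 556], [311, 172, 91, 58, 1166], [265, 212, 33, 27, 546]]
the job is handed in; nothing more can be done
None
```

I pressed the lever to its stop with the shut fingertips, the lid opened, and the glue stick rolled into the catch tray by itself. I then eased the lever back up, retreated straight up and handed the job in at about 8.5 s of the 34 s allowed.

- **Press:** at the bottom, the wrist read 12.9 N, which I took as the stop, and I held there for half a second. The interface gives no lid angle, so "wide open" rests on that force, the fingertip height and the pictures.
- **Closing:** I raised the fingers at 20 to 24 mm/s, which works out to about 0.3 to 0.4 rad/s at the lid. They stayed on the lever until the force fell to zero. The lid's speed itself was not measured.
- **Final check:** before hand-in, the yellow lid frame matched the first pictures to the pixel in both views. The red pad was within a pixel or two, with the robot's shadow on it. The stick lay by the tray's far wall near its middle line. The objects near the dispenser looked unmoved; the stapler and sharpener box were outside the crops I viewed. The gripper stood clear of everything.
- **What disagreed:** the dispenser pose fit left up to about 2 px of error at the pad corners (4 to 5 mm). This was harmless, as the fingertips landed centred on the pad. One move was also refused for missing fields; nothing moved, and I sent it again.

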